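# Snap the dome lid onto the centrifuge bucket and hold it down

### The job

Close the open centrifuge bucket: take the loose amber lid by its fin and set it level on the four violet clips around the bucket's mouth, and let it sit there for a moment. Then press it straight down until it snaps past the clips and sits on the rubber seal, and keep pressing: finish with the gripper still pushing the lid down firmly (about 10 N), not letting go. Leave the tube rack, the jar and the tip box where they are.

Things in the scene. Friction and masses are not known exactly. Their poses are not given: they have to be found in the camera images.
- lid: loose round lid, 91 to 169 g, upright on the bench: amber clear dome, violet ring and grip fin. Origin: centre of its plug's underside, z up. From there up: plug 81 mm across (73 at its chamfered foot) to z 20 mm; bevelled ring 104 mm across to z 27; dome to z 49; fin to z 79, 46 mm long along x, 18 mm thick along y (pinch across y). Goes on at any yaw.
- lid_fin (a point): on the lid's axis inside the fin, 72 mm above the lid's origin (7 mm below the fin's top): TCP height for pinching the fin from above. Axes as the lid's.
- lid_flange (a point): on the lid's axis at the underside of its violet ring, 20 mm above the lid's origin. A lid set down on the clips rests with this point about 13 mm above mouth, plug in the bucket; pressing it through takes 11 to 18 N, then the force drops suddenly and the lid is caught under the clips' noses, this point at mouth.
- bucket: black round bucket with orange-capped tubes, open on top, in an aluminium stand fixed to the bench (base 110 x 170 mm, uprights 70 mm tall). Origin: on the bench under its centre. 100 mm across, rim 76 mm up, mouth 86 mm across. Four violet slippery spring clips at 45, 135, 225, 315 degrees, tops 95 mm up, noses 48.5 mm from the axis; they spread outwards as the lid's ring is pressed between them.
- mouth (a point): centre of the bucket's mouth at the top of the unloaded seal, 80 mm above the bench. Axes as the bucket's.
- seal: black rubber seal ring on the bucket's rim, 97 mm across, top 80 mm above the bench; it yields downwards, 4 N per mm, 4 mm at most. Origin: on the bucket's axis, 8 mm below the seal's top.
- rack: bystander: blue tube rack 70 x 120 mm, 84 mm tall with its capped tubes, origin under its centre
- flask: bystander: amber jar with blue cap, 60 mm across, 130 mm tall, origin under its centre
- tipbox: bystander: grey pipette tip box with clear cover, 92 x 122 mm, 65 mm tall, origin under its centre
Mind the look-alikes: they are no part of the job. Leave any red look-alike of the lid alone.

How it is judged:
On the way, in this order (a step that is already met when the one before it is completed fails the run):
1. the lid sits level and centred on the clips, its plug in the mouth, not yet snapped (z of lid_flange in the frame of mouth between 0.0085 and 0.017 m and horizontal distance between lid_flange and mouth below 0.005 m and angle between lid's own z axis and vertical below 0.09 rad), for 0.1 s.
2. the lid has snapped past the clips onto the seal (z of lid_flange in the frame of mouth below 0.003 m and horizontal distance between lid_flange and mouth below 0.005 m and angle between lid's own z axis and vertical below 0.06 rad), for 0.1 s.
At the end, for the whole second after the job is handed in: the lid is snapped on: ring's underside at the seal (no more than 1 mm above the unloaded seal's height), within 5 mm of the bucket's axis, within 0.06 rad of level, and the robot is still pressing it so that it bears on the seal with more than 5 N (z of lid_flange in the frame of mouth between -0.008 and 0.001 m and horizontal distance between lid_flange and mouth below 0.005 m and angle between lid's own z axis and vertical below 0.06 rad and contact force between seal and lid above 5 N and contact force between any of the fingers, the arm and lid above 2 N); the arm keeps its last pose, push and grip.
It fails at once if a bystander is shoved more than 30 mm or tipped (distance of any of rack, flask, tipbox from where it was at the start of the episode above 0.03 m or angle between any of rack, flask, tipbox's own z axis and vertical above 0.3 rad).
It also fails if it takes over 53 s, if anything falls off the work surface, if the arm or the gripper's body presses on something with over 40 N, if the wrist force passes 120 N, or if a joint passes its speed limit or range.

### The arm

A 7-joint arm with a two-finger parallel gripper is mounted at the origin on the work surface. World frame = base frame: x ahead of the robot, y to its left, z up, the work surface at z = 0. Lengths are in m, angles in rad, forces in N, time in s.
With the tool pointing down it reaches from about 0.4 to 0.925 m from the base axis. Payload 5.6 kg.
Tool frame: the origin (TCP) lies between the finger pads, 19 mm behind the fingertips; this is the grasp point; z points along the fingers, y is the line along which they close (so a half turn about z gives the same grasp; the last joint's range is limited). The gripper opens to 85 mm and grips with 20 to 120 N. Pads are 22 mm wide; open, the fingers measure 114 mm over their backs; the gripper's body (76 mm by 85 mm) begins 54 mm behind the grasp point. The pads swing forward as they close: fully open they stand 13 mm farther back than shut.
Start: joints at [-1.26, 0.468, -0.012, 1.603, 0.006, 1.071, -0.056], TCP at [0.225, 0.61, 0.25] pointing down, gripper open.
Joint ranges: [-2.53, 2.53], [-0.31, 2.02], [-1.57, 1.55], [0.28, 2.44], [-1.29, 4.43], [0.15, 1.84], [-2.92, 2.92]. Speed limits (rad/s): [2.57, 2.57, 3.14, 3.14, 3.14, 3.14, 3.14].

### API

Orientations are given as a unit quaternion [w, x, y, z].
In Python, from rig import monitor, optics, order gives the robot as it stands.
- The arm moves only by the shell command python3 -m pendant 'ROWS' [OPENING]. ROWS is JSON, a list of rows, each a list of 2 entries, a list of its own where there are three numbers: the shift along the tool's x, y, z in m, then the turn about the tool's z in rad. In form: [[[tx, ty, tz], roll], ...]. A call has 1 to 20 rows; each row shifts and turns the commanded pose from where the row before left it, along the tool's axes as they then stand; what a row does not reach is not made up. A row lasts 1/8 s, in which the tool goes at most 62.5 mm and 10.7 degrees, less where a joint would pass 70% of its speed; a pose out of reach is approached as far as the arm can. A call with a gripper value outside its range is refused whole. OPENING is the closure, from -1 (fully open) to 1 (shut), set as the call begins (- or left out, the last holds). The fingers move at their own pace and stop on an object; the grip force is fixed at half the most. Time passes only in rows, so rows that do not move let the fingers close. It gives the time, the measured TCP pose, the force, the opening and the grip force at its end, in the units of the state.
- monitor.sense(): the state, without advancing time (a new reading comes with each control period).
- optics.read_camera(name): name is "scene" or "side" or "wrist"; returns the picture (400x640x3 uint8, red, green, blue); there is no depth.
- optics.calibration(name): a dict with "fx", "fy", "cx", "cy" (pixels), "distortion" ([k1, k2, p1, p2, k3] as OpenCV has them; the pictures are not rectified), "pose" (4x4, takes a point from camera to world coordinates); the wrist camera has in their place "tool_from_camera" (4x4, takes a point from camera to tool coordinates, whose origin is the TCP and whose axes are the flange's). Camera axes: x right, y up, looking along -z (the intrinsics and any distortion apply to the point x, -y, -z); pixel columns grow to the right and rows downward; lengths in m; the calibration is good to about 2 mm. A picture is of the moment at which its call begins: read the wrist's pose just before it. calibration takes no time and is no camera call.
- order.finish_job(): hands the job in; it is judged then, once.
The state is a dict: "time_s": time; "qpos": joint angles; "qvel": joint speeds; "tau": joint torques, N m; "ee_pos": TCP position; "tcp_rot": TCP orientation; "force": force on the tool from outside, world axes, zero at the start; "ft_torque": the same for the moment, N m; "finger_gap": opening from 0.0 (shut) to 1.0 (fully open); "grip_force": force on a finger pad.
Only numpy, scipy, OpenCV 4.12 (cv2) and the standard library are available. Lean on these libraries where they do the work, as an engineer would, in place of code of your own. Each camera call takes 0.05 s, during which the arm holds its last target. There are 200 camera calls.

## Working session

There is one attempt and no reset: what is moved stays moved. The work goes in short steps, Python scripts to look and compute and a shell command to move; the robot and the scene stay as the last step left them, time stands still between calls to the robot, and variables do not carry over. Pictures are saved under pics/ and viewed, at most 10 in all, crops included, and the job is handed in when it is done.

```bash
ls; mkdir -p pics; cat > h.py <<'E'
import numpy as np, cv2
from rig import monitor, optics, order
from scipy.spatial.transform import Rotation as R
def cam(n, s=None):
    c=optics.calibration(n); K=np.array([[c['fx'],0,c['cx']],[0,c['fy'],c['cy']],[0,0,1.]])
    if n=='wrist':
        T=np.eye(4); q=s['tcp_rot']; T[:3,:3]=R.from_quat([q[1],q[2],q[3],q[0]]).as_matrix(); T[:3,3]=s['ee_pos']
        P=T@np.array(c['tool_from_camera'])
    else: P=np.array(c['pose'])
    return K,np.array(c['distortion']),P
def ray(cm,uv):
    K,d,P=cm; n=cv2.undistortPoints(np.array(uv,float).reshape(-1,1,2),K,d).reshape(-1,2)
    v=np.c_[n[:,0],-n[:,1],-np.ones(len(n))]@P[:3,:3].T
    return P[:3,3],v
def onz(cm,uv,z):
    o,v=ray(cm,uv); return o+v*((z-o[2])/v[:,2])[:,None]
def proj(cm,X):
    K,d,P=cm; p=(np.atleast_2d(X)-P[:3,3])@P[:3,:3]; p=p*[1,-1,-1]
    return cv2.projectPoints(p,np.zeros(3),np.zeros(3),K,d)[0].reshape(-1,2)
def snap(n,f):
    s=monitor.sense(); im=optics.read_camera(n); cv2.imwrite('pics/'+f,im[:,:,::-1]); return im,s
E
python3 - <<'E'
from h import *
for n in('scene','side','wrist'):
    im,s=snap(n,n+'0.png'); print(n,cam(n,s)[2].round(3).tolist())
print(s)
a=[cv2.imread(f'pics/{n}0.png') for n in('scene','side')]
E
```

```text
pics
scene [[-0.493, -0.591, 0.638, 1.466], [0.87, -0.351, 0.347, 0.468], [0.019, 0.726, 0.687, 1.019], [0.0, 0.0, 0.0, 1.0]]
side [[0.903, 0.318, -0.29, 0.228], [-0.431, 0.669, -0.606, -0.811], [0.001, 0.672, 0.74, 1.061], [0.0, 0.0, 0.0, 1.0]]
wrist [[0.346, -0.898, -0.271, 0.156], [0.938, 0.33, 0.102, 0.636], [-0.002, -0.29, 0.957, 0.372], [0.0, 0.0, 0.0, 1.0]]
{'time_s': 0.1, 'qpos': array([-1.25999047,  0.46834571, -0.01158599,  1.60355603,  0.00604883,
        1.07141346, -0.05628177]), 'qvel': array([-0.0019364 , -0.00323046, -0.0014212 , -0.00363779,  0.00106107,
        0.00049049,  0.00011789]), 'tau': array([ 1.23837926e-03, -5.33525634e+01,  2.17094680e-02, -2.51963800e+01,
        1.15331364e-02,  4.33948939e-03,  3.66519726e-05]), 'ee_pos': array([0.22511797, 0.60924942, 0.2490867 ]), 'tcp_rot': array([-6.42037015e-05,  1.76000177e-01,  9.84389772e-01, -8.42408877e-04]), 'force': array([ 0.21875872,  0.55240377, -0.12408285]), 'ft_torque': array([-0.00202611, -0.01002942, -0.03086015]), 'grip_force': 0.0, 'finger_gap': 0.9977378359888455}
```

View pics/scene0.png

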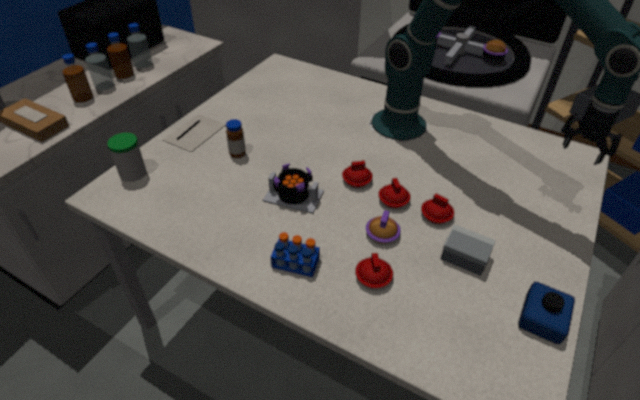

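View pics/side0.png

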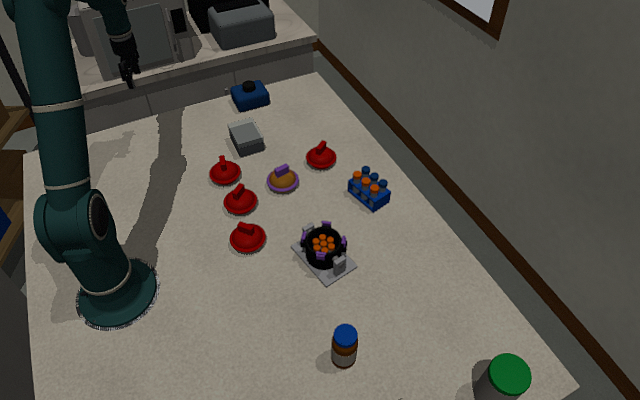

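Scene view: the lid candidates are red lids at (357,175), (394,194), (437,210) and (374,272), plus one amber dome with violet ring and fin at (383,229), side (283,179). The amber thing at (495,45) is off the bench. I choose (383,229). The bucket is at (293,186), side (324,246). Next is a close crop to check this.

```bash
python3 - <<'E'
from h import *
a=cv2.imread('pics/scene0.png');b=cv2.imread('pics/side0.png')
def c(i,u,v,r=33): return cv2.resize(i[v-r:v+r,u-r:u+r],(400,300) if 0 else (300,300),interpolation=cv2.INTER_CUBIC)
cv2.imwrite('pics/crop1.png',np.vstack([np.hstack([c(a,383,226),c(a,293,186)]),np.hstack([c(b,283,179),c(b,324,246)])]))
for n,i in(('scene',a),('side',b)):
    cm=cam(n)
    for u,v in {'scene':[(383,229),(293,183)],'side':[(283,181),(324,243)]}[n]: print(n,onz(cm,[u,v],.03 if (u in(383,283)) else .085).round(3))
E
```

```text
scene [[0.569 0.187 0.03 ]]
scene [[ 0.584 -0.112  0.085]]
side [[0.56  0.168 0.03 ]]
side [[ 0.553 -0.146  0.085]]
```

View pics/crop1.png

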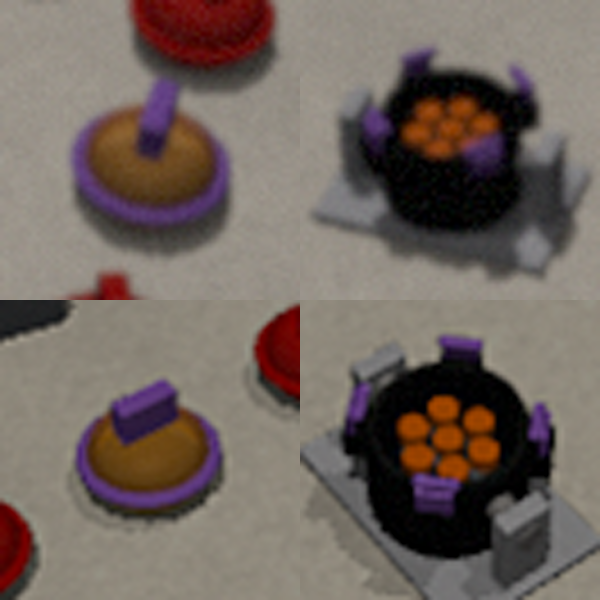

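The crop confirms the amber dome with violet ring and fin. Now I triangulate the positions.

```bash
python3 - <<'E'
from h import *
A,B=cam('scene'),cam('side')
def tri(p,q):
    M=[];r=[]
    for cm,uv in((A,p),(B,q)):
        o,v=ray(cm,uv);v=v[0]/np.linalg.norm(v);Q=np.eye(3)-np.outer(v,v);M.append(Q);r.append(Q@o)
    X=np.linalg.solve(sum(M),sum(r)); return X.round(4),(proj(A,X)-p).round(1),(proj(B,X)-q).round(1)
print('ring',tri((383.2,229.3),(282.8,180.8)))
print('clips',tri((293,175.2),(323.6,238)))
print('fin',onz(B,[(250+112*.22,146+105*.22),(250+170*.22,146+83*.22)],.079), onz(A,[(383.2,229.3)],.0235),onz(B,[(282.8,180.8)],.0235),onz(A,[(293,175.2)],.093),onz(B,[(323.6,238)],.093))
print(optics.calibration('scene'),optics.calibration('side')['distortion'])
E
```

```text
ring (array([0.562 , 0.1835, 0.0178]), array([[-0.9,  0.4]]), array([[-0.8, -0.4]]))
clips (array([ 0.557 , -0.1307,  0.0871]), array([[-0.6,  0.2]]), array([[-0.6, -0.3]]))
fin [[0.54027995 0.18074998 0.079     ]
 [0.58437812 0.18392773 0.079     ]] [[0.56420233 0.1866106  0.0235    ]] [[0.5616374  0.17517034 0.0235    ]] [[ 0.56112222 -0.1259784   0.093     ]] [[ 0.55612334 -0.13637983  0.093     ]]
{'fx': 462.3126355456205, 'fy': 462.3126355456205, 'cx': 321.58380655491976, 'cy': 198.2057066337061, 'distortion': array([-0.04005086,  0.        ,  0.        ,  0.        ,  0.        ]), 'pose': array([[-0.4933679 , -0.59086407,  0.63833202,  1.46628128],
       [ 0.86960779, -0.35129771,  0.34694699,  0.46807453],
       [ 0.01924606,  0.72627101,  0.68713901,  1.01939304],
       [ 0.        ,  0.        ,  0.        ,  1.        ]])} [-0.1205239  0.         0.         0.         0.       ]
```

```bash
python3 -m pendant '[[[-0.0387,-0.0237,0],0],[[-0.0387,-0.0237,0],0],[[-0.0387,-0.0237,0],0],[[-0.0387,-0.0237,0],0],[[-0.0387,-0.0237,0],0],[[-0.0387,-0.0237,0],0],[[-0.0387,-0.0237,0],0],[[-0.0387,-0.0237,0],0],[[-0.0387,-0.0237,0],0],[[-0.0387,-0.0237,0],0],[[-0.0387,-0.0237,0],0],[[-0.0387,-0.0237,0],0],[[0,0,0],-0.14],[[0,0,0],-0.14],[[0,0,0],-0.14],[[0,0,0],0],[[0,0,0],0]]' -1
python3 - <<'E'
from h import *
im,s=snap('wrist','w1.png'); print(s['ee_pos'],s['tcp_rot'],s['force'])
cm=cam('wrist',s); print(proj(cm,[[.562,.1815,.079],[.558,-.131,.08]]))
E
```

```text
time_s: 2.28
ee_pos: [0.5622, 0.1819, 0.2498]
tcp_rot: [-0.0, -0.032, 0.999, -0.0]
force: [1.0, -0.7, -0.1]
finger_gap: 1.001
grip_force: 0.0
[0.56224318 0.18193607 0.24984276] [-1.09785285e-04 -3.18688275e-02  9.99492053e-01 -4.49723779e-05] [ 0.9999301  -0.67041627 -0.05261445]
[[317.51029573 185.66563742]
 [  3.9364629  163.20870682]]
```

View pics/w1.png

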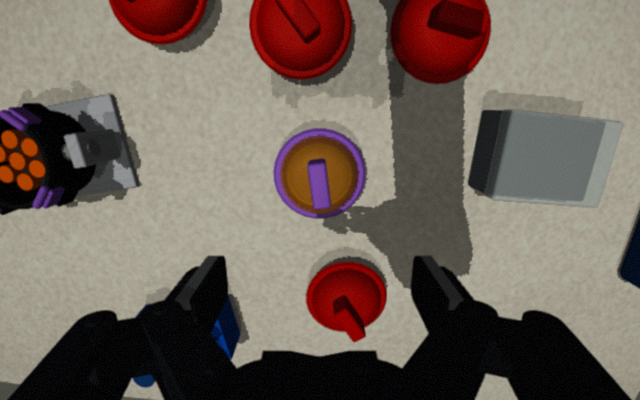

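The wrist view shows the amber lid at (320,173), with its fin from (317,160) to (322,208). Red lids are ahead and behind, clear of the finger line. The bucket is at left (20,160).

```bash
python3 - <<'E'
from h import *
im=cv2.imread('pics/w1.png'); s=monitor.sense(); cm=cam('wrist',s)
h=cv2.cvtColor(im,cv2.COLOR_BGR2HSV); m=cv2.inRange(h,(120,70,50),(155,255,255))
m[:,:250]=0;m[:,390:]=0;m[:110]=0;m[235:]=0
n,l,st,c=cv2.connectedComponentsWithStats(m); print(st[1:][st[1:,4]>30].tolist())
ys,xs=np.nonzero(m)
hull=cv2.convexHull(np.c_[xs,ys].astype(np.int32)); 
w=onz(cm,hull.reshape(-1,2).astype(float),.0235)[:,:2]; e=cv2.minEnclosingCircle(w.astype(np.float32)); print('ring',e, cv2.fitEllipse(w.astype(np.float32)))
k=(xs>300)&(xs<338)&(ys>152)&(ys<211); r=np.hypot(xs-320,ys-173)<38
p=np.c_[xs,ys][k&r].astype(np.float32); q=onz(cm,p.astype(float),.079)[:,:2]
b=cv2.minAreaRect((q*1000).astype(np.float32)); print('fin',b)
ms=q-q.mean(0); _,_,v=np.linalg.svd(ms,full_matrices=False); print(q.mean(0),np.degrees(np.arctan2(v[0,1],v[0,0])))
hv=h[160:205:6,305:335:2]; print(h[150:214:5,318].tolist())
E
```

```text
[[274, 128, 91, 90, 1746], [308, 159, 23, 50, 865]]
ring ((0.5629592537879944, 0.18326956033706665), 0.05195435881614685) ((0.5629699230194092, 0.18314801156520844), (0.10290297865867615, 0.10313786566257477), 1.6234310865402222)
fin ((560.6976928710938, 182.57261657714844), (48.28424835205078, 17.08926010131836), 11.174758911132812)
[0.56042148 0.18255049] 10.916237382584875
[[16, 214, 123], [17, 217, 134], [135, 171, 58], [135, 145, 151], [135, 139, 162], [135, 142, 162], [135, 141, 164], [136, 144, 161], [135, 144, 161], [136, 146, 159], [136, 142, 158], [136, 147, 160], [11, 181, 90]]
```

```bash
python3 -m pendant '[[[-0.0007,0.0011,0],0],[[0,0,0.01],-0.126],[[0,0,0.0275],0],[[0,0,0.0275],0],[[0,0,0.0275],0],[[0,0,0.0275],0],[[0,0,0.0275],0],[[0,0,0.02],0],[[0,0,0.01],0],[[0,0,0],0],[[0,0,0],0]]' && python3 -m pendant '[[[0,0,0],0],[[0,0,0],0],[[0,0,0],0],[[0,0,0],0],[[0,0,0],0],[[0,0,0],0],[[0,0,0],0],[[0,0,0],0]]' 1
```

```text
time_s: 3.7
ee_pos: [0.5636, 0.1834, 0.0734]
tcp_rot: [0.001, -0.096, 0.995, 0.0]
force: [0.4, -0.2, 0.0]
finger_gap: 0.999
grip_force: 0.0
time_s: 4.7
ee_pos: [0.5631, 0.1831, 0.0726]
tcp_rot: [0.0, -0.096, 0.995, -0.0]
force: [0.3, -1.9, 2.1]
finger_gap: 0.197
grip_force: 62.7
```

```bash
python3 -m pendant '[[[0,0,-0.01],0],[[0,0,-0.02],0],[[0,0,-0.03],0],[[0,0,-0.03],0],[[0,0,-0.03],0],[[0,0,-0.03],0],[[0,0,-0.03],0],[[0.0057,-0.0295,0],0],[[0.0057,-0.0295,0],0],[[0.0057,-0.0295,0],0],[[0.0057,-0.0295,0],0],[[0.0057,-0.0295,0],0],[[0,0,0],0],[[0,0,0],0],[[0,0,0],0]]'
python3 - <<'E'
from h import *
im,s=snap('wrist','w2.png'); print(s['ee_pos'],s['tcp_rot'],s['force'])
cm=cam('wrist',s); print(proj(cm,[[.558,-.131,.08]]),proj(cm,s['ee_pos']))
E
```

```text
time_s: 6.58
ee_pos: [0.5631, 0.0344, 0.2529]
tcp_rot: [0.0, -0.097, 0.995, 0.0]
force: [-1.1, 0.9, -1.5]
finger_gap: 0.199
grip_force: 62.2
[0.56309463 0.03436561 0.2528748 ] [ 2.42895180e-04 -9.69389886e-02  9.95290247e-01  3.11386752e-04] [-1.12994187  0.88815738 -1.53383358]
[[147.26353314 147.37489893]] [[316.62690287 279.72784924]]
```

View pics/w2.png

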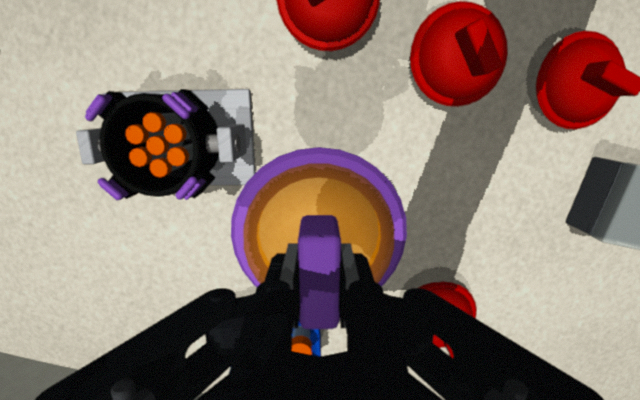

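The lid is held squarely, ring centre at about (319,235). The bucket is at about (152,145), with clips at (97,107), (180,104), (111,188) and (188,186). I'll measure both and take a bucket crop.

```bash
cat > m.py <<'E'
from h import *
im=cv2.imread('pics/w2.png'); s=monitor.sense(); cm=cam('wrist',s)
m=cv2.inRange(cv2.cvtColor(im,cv2.COLOR_BGR2HSV),(120,60,40),(160,255,255))
n,l,st,c=cv2.connectedComponentsWithStats(m)
W=[]
for i in range(1,n):
    if 25<st[i,4]<2000 and st[i,0]<215:
        w=onz(cm,[c[i]],.09)[0]; W.append(w[:2]); print(c[i].round(1),st[i,4],w.round(4))
W=np.array(W); print('clips mean',W.mean(0))
# held lid: outer ring edge points, by angle from (319,235)
ys,xs=np.nonzero(m); k=(xs>225)&(ys>140)&(ys<300); p=np.c_[xs,ys][k]
hl=cv2.convexHull(p.astype(np.int32)).reshape(-1,2); hl=hl[(hl[:,1]<235)]
z=s['ee_pos'][2]-.072+.0235
q=onz(cm,hl.astype(float),z)[:,:2]
from scipy.optimize import least_squares
f=least_squares(lambda a:np.hypot(*(q-a[:2]).T)-a[2],[*s['ee_pos'][:2],.052]); print('lid c',f.x,np.abs(f.fun).max(),s['ee_pos'])
big=cv2.resize(im[75:215,65:265],(800,560),interpolation=cv2.INTER_CUBIC)
X=np.array([.556,-.131])
import sys
if len(sys.argv)>2: X=np.array([float(a) for a in sys.argv[1:3]])
t=np.linspace(0,2*np.pi,60)
for r,z,col in((.05,.076,(0,255,0)),(.0485,.080,(255,255,0)),(.043,.080,(0,255,255))):
    P=proj(cm,np.c_[X[0]+r*np.cos(t),X[1]+r*np.sin(t),0*t+z]); cv2.polylines(big,[((P-[65,75]+.5)*4).astype(int).reshape(-1,1,2)],True,col,1)
cv2.imwrite('pics/b2.png',big)
E
python3 m.py
```

```text
[179.  104.2] 556 [ 0.5122 -0.0998  0.09  ]
[ 97.  106.2] 375 [ 0.5271 -0.1738  0.09  ]
[189.  187.7] 398 [ 0.5863 -0.0847  0.09  ]
[112.2 188.4] 339 [ 0.6014 -0.1584  0.09  ]
clips mean [ 0.55673221 -0.1291761 ]
lid c [0.5625551  0.03477494 0.05147469] 0.00023070204885437817 [0.5630657  0.0342202  0.25274407]
```

View pics/b2.png

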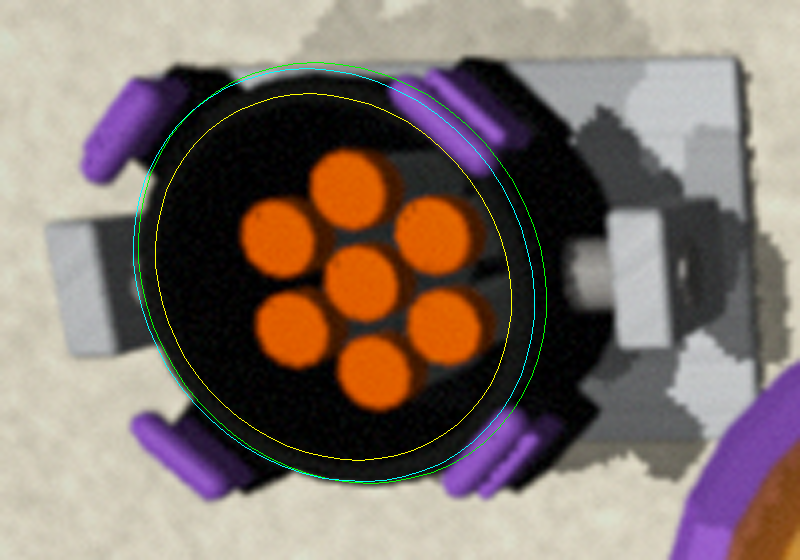

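The overlay ring lies about 1.5 mm too far left. The bucket centre is about (0.5567, -0.1293), agreeing with the clip mean. I'll move over it.

```bash
python3 -m pendant '[[[0.0063,-0.0267,0],0],[[0.0063,-0.0267,0],0],[[0.0063,-0.0267,0],0],[[0.0063,-0.0267,0],0],[[0.0063,-0.0267,0],0],[[0.006,-0.0264,0],0],[[0,0,0.02],0],[[0,0,0.02],0],[[0,0,0.02],0],[[0,0,0.012],0],[[0,0,0],0],[[0,0,0],0],[[0,0,0],0]]'
python3 - <<'E'
from h import *
im,s=snap('wrist','w3.png'); print(s['ee_pos'],s['tcp_rot'],s['force'])
cm=cam('wrist',s); t=np.linspace(0,2*np.pi,90); X=[.5567,-.1293]
def ring(c,r,z,col):
    P=proj(cm,np.c_[c[0]+r*np.cos(t),c[1]+r*np.sin(t),0*t+z]); cv2.polylines(o,[(P*8).astype(int).reshape(-1,1,2)],True,col,1,cv2.LINE_AA,3)
o=im[:,:,::-1].copy(); e=s['ee_pos']
ring(X,.05,.076,(0,255,0)); ring(e,.052,e[2]-.072+.0235,(255,255,0))
cv2.imwrite('pics/w3o.png',o)
E
```

```text
time_s: 8.25
ee_pos: [0.5574, -0.1312, 0.1813]
tcp_rot: [0.001, -0.096, 0.995, -0.0]
force: [-0.0, -0.2, -1.4]
finger_gap: 0.195
grip_force: 62.2
[ 0.55736351 -0.13122566  0.18133007] [ 7.40383381e-04 -9.59557927e-02  9.95385309e-01 -1.54095134e-04] [-0.02699877 -0.19911994 -1.42433133]
```

View pics/w3o.png

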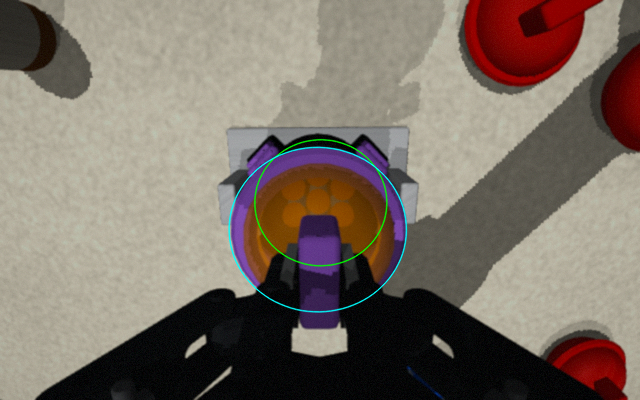

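Lid and bucket are aligned laterally: posts centred at column 318, clips at 318, lid ring at 319. Now I lower gently onto the clips.

```bash
python3 -m pendant '[[[0,0,0.01],0],[[0,0,0.01],0],[[0,0,0.007],0],[[0,0,0.004],0],[[0,0,0],0],[[0,0,0],0]]'; python3 -m pendant '[[[0,0,0.002],0],[[0,0,0.001],0],[[0,0,0.001],0],[[0,0,0],0],[[0,0,0],0]]';python3 -m pendant '[[[0,0,0.001],0],[[0,0,0],0],[[0,0,0],0]]'
```

```text
time_s: 9.05
ee_pos: [0.5571, -0.1312, 0.1497]
tcp_rot: [0.0, -0.096, 0.995, -0.0]
force: [-0.3, -0.0, -1.4]
finger_gap: 0.197
grip_force: 62.2
time_s: 9.68
ee_pos: [0.5573, -0.1313, 0.1458]
tcp_rot: [0.0, -0.096, 0.995, -0.0]
force: [0.3, -0.6, -0.4]
finger_gap: 0.196
grip_force: 62.4
time_s: 10.05
ee_pos: [0.5575, -0.1317, 0.145]
tcp_rot: [0.001, -0.096, 0.995, -0.0]
force: [1.4, -2.4, 3.8]
finger_gap: 0.2
grip_force: 62.8
```

```bash
python3 -m pendant '[[[-0.0003,-0.0011,0],0],[[0,0,0],0],[[0,0,0],0],[[0,0,0],0]]'; python3 -m pendant '[[[0,0,0.001],0],[[0,0,0.001],0],[[0,0,0],0],[[0,0,0],0]]'
```

```text
time_s: 10.55
ee_pos: [0.5578, -0.132, 0.1448]
tcp_rot: [0.0, -0.096, 0.995, 0.0]
force: [1.2, -1.1, 5.2]
finger_gap: 0.195
grip_force: 63.1
time_s: 11.05
ee_pos: [0.5582, -0.1321, 0.1439]
tcp_rot: [0.001, -0.096, 0.995, 0.0]
force: [-0.6, -0.5, 11.8]
finger_gap: 0.205
grip_force: 64.0
```

```bash
python3 -m pendant '[[[0,0,0.001],0],[[0,0,0.001],0],[[0,0,0],0]]'; python3 -m pendant '[[[0,0,0.001],0],[[0,0,0.001],0],[[0,0,0],0]]';python3 -m pendant '[[[0,0,0.001],0],[[0,0,0.001],0],[[0,0,0],0]]'
```

```text
time_s: 11.42
ee_pos: [0.5578, -0.1319, 0.141]
tcp_rot: [0.001, -0.096, 0.995, 0.0]
force: [1.2, 0.5, 6.1]
finger_gap: 0.195
grip_force: 63.1
time_s: 11.8
ee_pos: [0.5564, -0.1316, 0.1368]
tcp_rot: [-0.001, -0.096, 0.995, 0.0]
force: [3.9, 0.5, -9.1]
finger_gap: 0.198
grip_force: 61.1
time_s: 12.18
ee_pos: [0.5567, -0.1319, 0.1357]
tcp_rot: [-0.001, -0.096, 0.995, 0.0]
force: [2.1, 0.8, -10.0]
finger_gap: 0.196
grip_force: 61.0
```

```bash
python3 -m pendant '[[[0,0,0.001],0],[[0,0,0.001],0],[[0,0,0.001],0],[[0,0,0],0],[[0,0,0],0]]'; python3 -m pendant '[[[0,0,0.001],0],[[0,0,0.001],0],[[0,0,0],0],[[0,0,0],0]]'
```

```text
time_s: 12.8
ee_pos: [0.5576, -0.1322, 0.1339]
tcp_rot: [0.0, -0.096, 0.995, -0.0]
force: [0.5, 1.1, -2.7]
finger_gap: 0.196
grip_force: 61.9
time_s: 13.3
ee_pos: [0.5574, -0.1327, 0.1318]
tcp_rot: [0.0, -0.096, 0.995, -0.0]
force: [-1.9, -0.8, 0.9]
finger_gap: 0.203
grip_force: 62.6
```

```bash
python3 -m pendant '[[[0,0,0.001],0],[[0,0,0.001],0],[[0,0,0],0],[[0,0,0],0]]'; python3 -m pendant '[[[0,0,0.001],0],[[0,0,0],0],[[0,0,0],0]]'
```

```text
time_s: 13.8
ee_pos: [0.5574, -0.1328, 0.1302]
tcp_rot: [0.0, -0.096, 0.995, -0.0]
force: [-2.4, -0.7, 6.3]
finger_gap: 0.198
grip_force: 63.5
time_s: 14.18
ee_pos: [0.5575, -0.1327, 0.1295]
tcp_rot: [0.0, -0.096, 0.995, -0.0]
force: [-2.2, -1.4, 8.9]
finger_gap: 0.194
grip_force: 63.8
```

```bash
python3 -m pendant '[[[0,0,0.0005],0],[[0,0,0],0],[[0,0,0],0],[[0,0,0],0],[[0,0,0],0]]'
python3 - <<'E'
from h import *
for n,(u,v) in(('scene',(293,180)),('side',(324,243))):
    im,s=snap(n,n+'9.png'); c=im[v-45:v+45,u-45:u+45,::-1]; globals()[n]=cv2.resize(c,(400,400),interpolation=cv2.INTER_CUBIC)
cv2.imwrite('pics/end.png',np.hstack([scene,side])); print(s['force'])
E
```

```text
time_s: 14.8
ee_pos: [0.5575, -0.1328, 0.1292]
tcp_rot: [0.0, -0.096, 0.995, -0.0]
force: [-4.0, -0.6, 10.6]
finger_gap: 0.193
grip_force: 63.9
[-3.75955868 -1.74464402 10.57973024]
```

View pics/end.png

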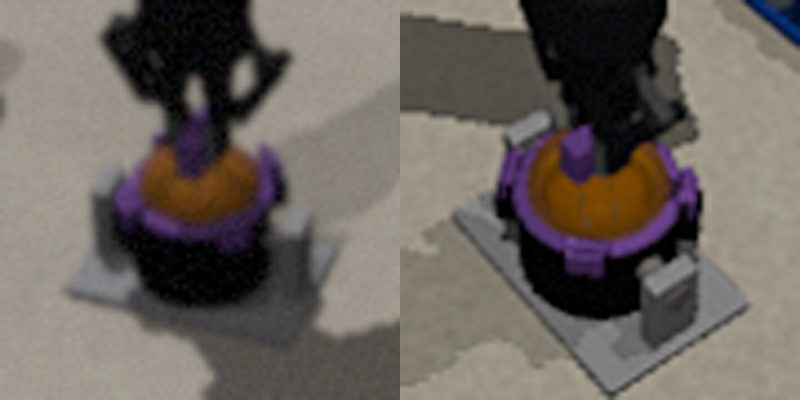

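The end crops show the lid level and centred: scene dome (200,180), side dome (597,190). Its ring sits below the four clip noses, down on the seal, and the gripper is pressing with about 11 N. I'm handing it in.

```bash
python3 -c "
from rig import order; print(order.finish_job())"
```

```text
the job is handed in; nothing more can be done
None
```

The amber lid was set on the clips, snapped onto the seal, and handed in at about 15 s with the gripper still pressing it down at about 10.6 N; no verdict was returned.

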